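# Click the spray handle onto the primer can

## Task

Lift the blue clip-on spray handle up and off the wooden post and press it straight down onto the rim of the orange-and-white spray can until it clicks home on all sides, turned so that the can's yellow nozzle faces out of the open front of the handle, away from the pistol grip. Do not stop at the click: keep pressing, and finish while still holding the handle by the straight bar on its top and pushing it firmly down (about 10 N is plenty) on the standing can. Do not knock the can over or disturb the other things on the table.

Things in the scene. Friction and masses are not known exactly. Their poses are not given: they have to be found in the camera images.
- spray_handle: Blue clip-on pistol handle for spray cans, 110 g, hanging upright on the post. Origin: centre of the underside of its round skirt (70 mm wide, 75 at the mouth, 62 mm bore, 24 mm tall); z up, +x its open front, grip and red trigger at -x (grip reaches 95 mm behind the axis, 50 mm below the origin). A ledge in the bore 14 mm up comes to rest on the can's rim. Roof 40 to 45 mm up; overall 81 mm.
- handle_spine (a point): Grip point inside the spine, on the skirt's axis, 66 mm above the handle's origin: TCP here, pointing down, fingers closing along the handle's y. The spine is a straight bar on the roof, 26 mm wide (y), x from -39 to +27 mm, 45 to 80 mm above the origin.
- handle_front (a point): Point at the open front of the handle: 35 mm along +x and 30 mm above its origin.
- post_stand: Plywood foot 120x120x18 mm, fixed to the table, with an upright dowel 40 mm in diameter, flat top 165 mm above the table, and a roll of masking tape (104 mm wide, 24 mm high) round its foot. Origin: centre of the underside, on the dowel's axis. The handle's roof rests on the dowel, its origin 125 mm above the table; it must rise 40 mm for its skirt to clear the dowel.
- spray_can: Orange and white aerosol can without a cap, standing loose, 0.24 to 0.39 kg. Origin: centre of its underside; z up; +x is where the nozzle points. Body 66 mm diameter to 106 mm up, neck 52 mm, then the bright seam rim (the stud) 58 mm in diameter, 2 mm thick, top at 128 mm; small dome and black button above it, top at 150 mm. With the handle home, the handle's origin is 114 mm above the can's.
- can_nozzle (a point): Tip of the yellow nozzle, 17 mm along the can's +x from the axis and 144.5 mm above the can's underside; shows which way the can sprays.
- can_rim (a point): Centre of the top of the seam rim, 128 mm above the can's underside. Push needed, by height of the handle's origin over the can's: tabs meet the rim at 121.5 mm, 9 to 14 N at 119 mm, then it drops to almost nothing as they slide over the rim; they spring in below it at 115.5 mm (the click); the ledge stops the handle at 114 mm. A force stop under 18 N can end it before the click.
- snap_tab0 (a joint): Spring tab 1 of 4 (red) in the handle's skirt: 0 = sprung in (rest), grows to about 0.0022 m while it is pushed outward by the rim; back under 0.0012 once it has snapped in below the rim. Slick nylon, 1.7 N/mm with about 2 N of preload.
- snap_tab1 (a joint): Spring tab 2 of 4 (red) in the handle's skirt: 0 = sprung in (rest), grows to about 0.0022 m while it is pushed outward by the rim; back under 0.0012 once it has snapped in below the rim. Slick nylon, 1.7 N/mm with about 2 N of preload.
- snap_tab2 (a joint): Spring tab 3 of 4 (red) in the handle's skirt: 0 = sprung in (rest), grows to about 0.0022 m while it is pushed outward by the rim; back under 0.0012 once it has snapped in below the rim. Slick nylon, 1.7 N/mm with about 2 N of preload.
- snap_tab3 (a joint): Spring tab 4 of 4 (red) in the handle's skirt: 0 = sprung in (rest), grows to about 0.0022 m while it is pushed outward by the rim; back under 0.0012 once it has snapped in below the rim. Slick nylon, 1.7 N/mm with about 2 N of preload.
- tin_red: Bystander: small red-and-white lever-lid tin, 71 mm diameter, 71 mm tall. Origin: centre of its underside.
- tin_green: Bystander: small green-and-white lever-lid tin, 63 mm diameter, 51 mm tall. Origin: centre of its underside.
- sanding_block: Bystander: white sanding block 64x102x26 mm. Origin: centre of its underside.
- brush_yellow: Bystander: flat paint brush with yellow handle, 256x54x17 mm, lying. Origin: centre of its underside.
Mind the look-alikes: they are no part of the job. Leave any turquoise look-alike of the spray_can alone.

How it is judged:
By the outcome, as a careful person would: the job done as asked, in the order asked, and still so for the second after the job is handed in, while the arm keeps its last pose, push and grip.
It also fails if it takes over 38 s, if anything falls off the work surface, if the arm or the gripper's body presses on something with over 40 N, if the wrist force passes 120 N, or if a joint passes its speed limit or range.

## Robot

A 6-joint arm with a two-finger parallel gripper is mounted at the origin on a cart in front of the work surface, level with it; the furniture and walls round the work are solid. World frame = base frame: x ahead of the robot, y to its left, z up, the work surface at z = 0. Lengths are in mm, angles in rad, forces in N, time in s.
With the tool pointing down it reaches from about 250 to 800 mm from the base axis. Payload 8.5 kg.
Tool frame: the origin (TCP) lies between the finger pads, 19 mm behind the fingertips; this is the grasp point; z points along the fingers, y is the line along which they close (so a half turn about z gives the same grasp; the last joint's range is limited). The gripper opens to 85 mm and grips with 20 to 120 N. Pads are 22 mm wide; open, the fingers measure 114 mm over their backs; the gripper's body (76 mm by 85 mm) begins 54 mm behind the grasp point. The pads swing forward as they close: fully open they stand 13 mm farther back than shut.
Start: joints at [1.187, 0.238, -0.013, 1.319, 0, 1.571], TCP at [196.567, 486.767, 249.976] pointing down, gripper open.
Joint ranges: [-2.66, 2.66], [-1.03, 1.9], [-1.14, 1.46], [-1.82, 2.27], [-1.45, 1.34], [-3.14, 3.14]. Speed limits (rad/s): [2.22, 2.22, 2.79, 3.14, 3.14, 3.14].

## Interface

Orientations are given as a unit quaternion [x, y, z, w].
In Python, from bench import bot, camera gives the robot as it stands.
- The arm moves only by the tool arm_command, never from a script. Its argument "series" is a list of rows, each a list of 3 entries, a list of its own where there are three numbers: the shift along the tool's x, y, z in mm, then the turn, a rotation vector about the tool's x, y, z in degrees, then the opening, from 0 (shut) to 1 (fully open). A call has 1 to 5 rows; each row is the pose to reach, as a shift and turn from the pose commanded when the call began, along the tool's axes at that moment; what a row does not reach only later rows make up. A row lasts 1/8 s, in which the tool goes at most 62.5 mm and 10.7 degrees, less where a joint would pass 70% of its speed; a pose out of reach is approached as far as the arm can. A call with a gripper value outside its range is refused whole. The fingers move at their own pace and stop on an object; "squeeze" is the grip in N (left out, the last holds). Time passes only in rows, so rows that repeat a pose let the fingers close. It gives the time, the measured TCP pose, the force, the opening and the grip force at its end, in the units of the state.
- bot.get_obs(): the state, without advancing time (a new reading comes with each control period).
- camera(name): name is "scene" or "side" or "wrist"; returns a dict with "pixels" (420x560x3 uint8, red, green, blue), "range_z" (420x560 float32, mm along the optical axis (not along the pixel's ray), 0 where there is no reading), "fx", "fy", "cx", "cy" (pixels), "origin" and "rotation" of the camera in the world; the wrist camera has in their place "tool_from_camera" (4x4, takes a point from camera to tool coordinates, whose origin is the TCP and whose axes are the flange's). Camera axes: x right, y up, looking along -z (the intrinsics and any distortion apply to the point x, -y, -z); pixel columns grow to the right and rows downward; lengths in mm; the calibration is good to about 2 mm. A picture is of the moment at which its call begins: read the wrist's pose just before it.
- bot.finish_job(): hands the job in; it is judged then, once.
The state is a dict: "t": time; "joint_positions": joint angles; "joint_velocities": joint speeds; "effort": joint torques, N m; "position": TCP position; "orientation": TCP orientation; "force": force on the tool from outside, world axes, zero at the start; "torque": the same for the moment, N m; "finger_gap": finger opening in mm; "finger_force": force on a finger pad.
Only numpy, scipy, OpenCV 4.12 (cv2) and the standard library are available. Lean on these libraries where they do the work, as an engineer would, in place of code of your own. Each camera call takes 0.05 s, during which the arm holds its last target. There are 200 camera calls.

## Working session

There is one attempt and no reset: what is moved stays moved. The work goes in short steps, Python scripts to look and compute and a tool call to move; the robot and the scene stay as the last step left them, time stands still between calls to the robot, and variables do not carry over. Pictures are saved under pics/ and viewed, at most 10 in all, crops included, and the job is handed in when it is done.

Besides the shell and the picture viewer there is one more tool, called after "Call:" by a JSON object that holds its "op" and its "data", one argument or row to a line. arm_command: Moves the arm, as the interface text tells. Its arguments: {"type":"object","properties":{"series":{"type":"array"},"squeeze":{"type":"number"}},"required":["series"]}

```bash
mkdir -p pics
cat > h.py <<'E'
import numpy as np,cv2,pickle
from bench import bot,camera
def snap(n,f):
    o=bot.get_obs(); c=camera(n); c['obs']=o
    cv2.imwrite(f'pics/{f}.png',c['pixels'][:,:,::-1]); pickle.dump(c,open(f'{f}.pkl','wb')); return c
def world(c):
    z=c['range_z']; v,u=np.mgrid[:420,:560]
    p=np.stack([(u-c['cx'])/c['fx']*z,-(v-c['cy'])/c['fy']*z,-z],-1)
    if 'tool_from_camera' in c:
        from scipy.spatial.transform import Rotation as R
        T=np.array(c['tool_from_camera']); p=p@T[:3,:3].T+T[:3,3]
        return p@R.from_quat(c['obs']['orientation']).as_matrix().T+c['obs']['position']
    return p@np.array(c['rotation']).T+np.array(c['origin'])
E
python3 - <<'E'
from h import *
a=snap('scene','s0');b=snap('side','d0')
cv2.imwrite('pics/both.png',cv2.resize(np.hstack([a['pixels'],b['pixels']])[:,:,::-1],(800,300)))
o=bot.get_obs();print(o)
print({k:v for k,v in a.items() if k not in('pixels','range_z','obs')})
E
```

```text
{'t': 0.1, 'joint_positions': array([ 1.18702867e+00,  2.38703095e-01, -1.41488390e-02,  1.31913663e+00,
       -6.69882307e-06,  1.57079670e+00]), 'joint_velocities': array([-0.00065219, -0.00301475,  0.00189551,  0.00123437,  0.00069981,
        0.00162385]), 'effort': array([ 1.99783404e-03, -5.39722037e+01,  3.46997416e+01,  1.34005895e-02,
        1.44997430e-04,  1.66954885e-05]), 'position': array([196.4532758 , 486.5205888 , 249.45936581]), 'orientation': array([ 1.90708634e-01,  9.81646505e-01, -5.85817916e-04, -1.10397074e-04]), 'force': array([ 0.28067512, -0.40314968,  0.75351941]), 'torque': array([ 0.02436071,  0.01942549, -0.0440026 ]), 'finger_force': 0.0, 'finger_gap': 85.5437287505463}
{'fx': 520.8988063857008, 'fy': 520.8988063857008, 'cx': 285.39774903903685, 'cy': 204.0117872997591, 'origin': array([-243.36048808, -807.81120494,  654.15934369]), 'rotation': array([ 0.4628384 , -0.21423704, -0.37504826,  0.77409425])}
```

View pics/s0.png

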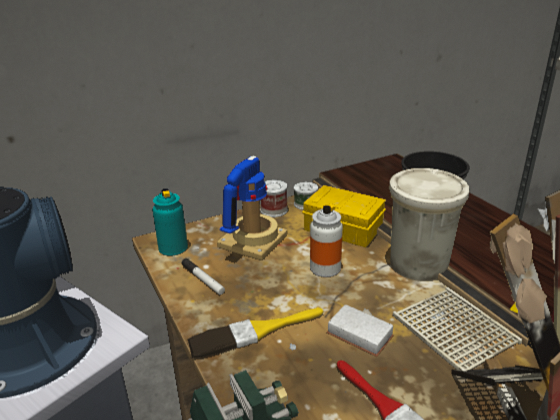

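View pics/d0.png

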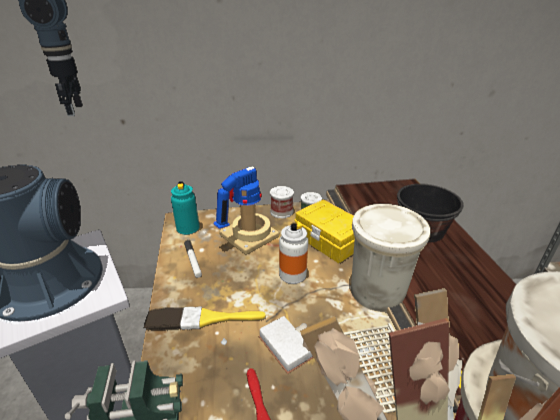

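Scene: the blue handle is on the post at about (247,190) with its grip to the left. The orange can stands at (326,245) with the yellow box behind it, and the turquoise look-alike is at (168,225). Next I measure.

```bash
sed -i "s/np.array(c\['rotation'\]).T/R.from_quat(c['rotation']).as_matrix().T/; s/^        from scipy.*$//" h.py; sed -i '1i from scipy.spatial.transform import Rotation as R' h.py
python3 - <<'E'
from h import *
for f,hb,cb in (('s0',(215,275,150,240),(305,345,200,280)),('d0',(210,268,160,235),(275,312,218,285))):
    c=pickle.load(open(f+'.pkl','rb'));W=world(c);hsv=cv2.cvtColor(c['pixels'],cv2.COLOR_RGB2HSV)
    def sel(b,m):
        k=np.zeros((420,560),bool);k[b[2]:b[3],b[0]:b[1]]=1;return W[k&m&(c['range_z']>0)]
    H,S,V=[hsv[...,i].astype(int) for i in range(3)]
    B=sel(hb,(H>100)&(H<130)&(S>120)); 
    print(f,'blue',len(B),np.percentile(B,[1,50,99],axis=0).round())
    T=B[(B[:,2]>172)&(B[:,2]<203)]; r=cv2.minAreaRect(T[:,:2].astype(np.float32)); print('spine',len(T),r,T.mean(0))
    T=B[B[:,2]>202]; print('top', len(T), cv2.minAreaRect(T[:,:2].astype(np.float32)),T.mean(0))
    T=B[B[:,2]<120];print('grip low',len(T),T.mean(0))
    for z0,z1 in((20,100),(124,129),(130,152)):
        A=sel(cb,np.ones_like(H,bool)); A=A[(A[:,2]>z0)&(A[:,2]<z1)]
        if z0==20: A=A[np.linalg.norm(A[:,:2]-np.median(A[:,:2],axis=0),axis=1)<50]
        X=np.c_[2*A[:,:2],np.ones(len(A))];s=np.linalg.lstsq(X,(A[:,:2]**2).sum(1),rcond=None)[0]
        print('can',z0,len(A),A.mean(0),'circ',s[:2],np.sqrt(s[2]+s[0]**2+s[1]**2),A[:,2].max())
    Y=sel(cb,(H>20)&(H<34)&(S>130));Y=Y[Y[:,2]>130];print('noz',len(Y),Y.mean(0) if len(Y) else 0)
E
```

```text
s0 blue 1602 [[ 398. -137.   78.]
 [ 463. -118.  165.]
 [ 523.  -90.  205.]]
spine 525 ((465.5382385253906, -108.58778381347656), (107.12132263183594, 27.590118408203125), 9.41966724395752) [ 461.16166388 -114.78347498  188.52551546]
top 116 ((481.04486083984375, -106.1686019897461), (72.47160339355469, 23.891925811767578), 11.203803062438965) [ 481.27757104 -106.6921983   203.71872605]
grip low 211 [449.25173626 -79.90624754  79.10059325]
can 20 1045 [ 489.71966626 -310.11402084   60.62590996] circ [ 510.44674245 -296.27465451] 32.012295378856365 99.93035875521355
can 124 166 [ 502.9431787  -301.9566851   127.06019071] circ [ 510.99069998 -295.72874924] 24.74110826604896 128.9799459938082
can 130 220 [ 507.055505   -299.96563667  139.43828162] circ [ 508.5337391  -298.17441888] 12.113132104337902 151.79977938402487
noz 32 [ 520.13277351 -301.18300252  146.90644104]
d0 blue 1269 [[ 401. -137.   82.]
 [ 467. -119.  167.]
 [ 521.  -98.  205.]]
spine 427 ((469.9365234375, -115.1491470336914), (25.235097885131836, 104.87449645996094), 86.74860382080078) [ 467.77700281 -115.50817566  187.92416518]
top 95 ((485.2726745605469, -106.45948791503906), (69.93819427490234, 21.022369384765625), 4.485124588012695) [ 480.69199797 -108.01246556  204.25386662]
grip low 139 [ 412.12024375 -121.84369615   95.14556047]
can 20 742 [ 498.01757092 -316.27557819   61.09503978] circ [ 512.75386932 -295.55294863] 32.50352758176703 99.99604034322579
can 124 135 [ 508.02496828 -302.65541553  127.63626992] circ [ 512.83502276 -295.28507721] 25.003328134402455 128.9530376455479
can 130 197 [ 509.94347507 -301.8717752   139.5853724 ] circ [ 510.02134527 -300.14947017] 12.528127717611383 151.7302017257332
noz 36 [ 520.94164388 -301.43379501  147.37000117]
```

```bash
cat >> h.py <<'E'
def rel(pos,ydeg,cpos,cR,tilt=0):
    """shift mm & rotvec deg in tool axes from commanded pose; ydeg = world heading of tool y"""
    a=np.radians(ydeg);y=np.array([np.cos(a),np.sin(a),0]);z=np.array([0,0,-1.]);x=np.cross(y,z)
    T=np.stack([x,y,z],1);cR=R.from_quat(cR)
    return (cR.inv().apply(np.array(pos)-cpos)).round(1),np.degrees((cR.inv()*R.from_matrix(T)).as_rotvec()).round(2)
E
python3 - <<'E'
from h import *
for f in('s0','d0'):
    W=world(pickle.load(open(f+'.pkl','rb'))).reshape(-1,3)
    d=np.linalg.norm(W[:,:2]-[511.8,-295.8],axis=1)
    k=(d>45)&(d<190)&(W[:,2]>60)&(W[:,2]<500)
    for lo in(60,100,150,200):
        m=k&(W[:,2]>lo);print(f,lo,m.sum(),W[m][np.argmin(d[m])] if m.any() else'')
o=bot.get_obs();q=o['orientation']
print(rel([480,-150,390],98,[196.6,486.8,250],q))
E
```

```text
s0 60 5009 [ 619.07212631 -280.71282953   73.54736241]
s0 100 3075 [ 591.76849133 -390.32326522  185.69636949]
s0 150 2002 [ 591.76849133 -390.32326522  185.69636949]
s0 200 76 [ 499.63394433 -115.18836272  200.54493711]
d0 60 4083 [ 616.45231221 -259.45772522   67.51897639]
d0 100 2492 [ 589.90141365 -394.43809716  187.96950244]
d0 150 1806 [ 589.90141365 -394.43809716  187.96950244]
d0 200 73 [ 475.87909862 -119.21200062  201.19943391]
(array([-501.2, -484.5, -139.4]), array([-7.000e-02, -2.000e-02, -2.999e+01]))
```

Call:
{"op": "arm_command", "data": {
  "series": [
    [[-42, -40, -12], [0, 0, -3], 1],
    [[-84, -80, -24], [0, 0, -5], 1],
    [[-126, -120, -36], [0, 0, -8], 1],
    [[-168, -160, -48], [0, 0, -10], 1],
    [[-210, -200, -60], [0, 0, -12], 1]
  ]
}}

```text
t: 0.72
position: [316.6, 220.9, 310.3]
orientation: [0.086, 0.996, -0.0, 0.0]
force: [0.2, 1.2, 1.3]
finger_gap: 85.1
finger_force: 0.0
```

Run:
```python
from h import *
o=bot.get_obs();print(o['t'],o['position'],o['joint_positions'],rel([480,-150,390],98,o['position'],o['orientation']))
```

```text
0.725 [316.63466984 220.93747394 310.27191583] [ 6.09366815e-01 -1.69912881e-02 -1.56268446e-01  1.43154679e+00
 -1.88357177e-04  7.82005210e-01] (array([-224.7, -337.4,  -79.7]), array([-1.000e-02,  1.000e-02, -1.789e+01]))
```

Call:
{"op": "arm_command", "data": {
  "series": [
    [[-32, -48, -11], [0, 0, -4], 1],
    [[-64, -96, -22], [0, 0, -7], 1],
    [[-96, -144, -33], [0, 0, -10], 1],
    [[-128, -192, -44], [0, 0, -13], 1],
    [[-160, -241, -57], [0, 0, -15], 1]
  ]
}}

```text
t: 1.35
position: [432.4, -44.4, 367.2]
orientation: [-0.044, 0.999, 0.0, -0.0]
force: [0.9, 0.9, -0.6]
finger_gap: 85.4
finger_force: 0.0
```

Call:
{"op": "arm_command", "data": {
  "series": [
    [[-30, -55, -12], [0, 0, -1], 1],
    [[-45, -110, -23], [0, 0, -3], 1],
    [[-45, -110, -23], [0, 0, -3], 1]
  ]
}}

```text
t: 1.72
position: [487.7, -151.4, 389.1]
orientation: [-0.068, 0.998, -0.0, -0.001]
force: [-1.4, 0.3, -0.2]
finger_gap: 85.2
finger_force: 0.0
```

Run:
```python
from h import *
c=snap('wrist','w0');o=c['obs'];print(o['t'],o['position'],o['joint_positions'],o['orientation'],c['tool_from_camera'])
```

```text
1.725 [ 487.71436031 -151.40104956  389.07569802] [-3.00654203e-01  2.09157903e-01  3.00283326e-01  1.66299532e+00
 -6.08866330e-04 -4.36602940e-01] [-6.79221845e-02  9.97690431e-01 -9.05586966e-05 -6.10423737e-04] [[ 6.68026050e-04  9.54375566e-01  2.98608159e-01  7.58190361e+01]
 [ 9.99999305e-01 -9.27690243e-04  7.27841183e-04  1.00885248e+00]
 [ 9.71649716e-04  2.98607465e-01 -9.54375522e-01 -1.23251253e+02]
 [ 0.00000000e+00  0.00000000e+00  0.00000000e+00  1.00000000e+00]]
```

View pics/w0.png

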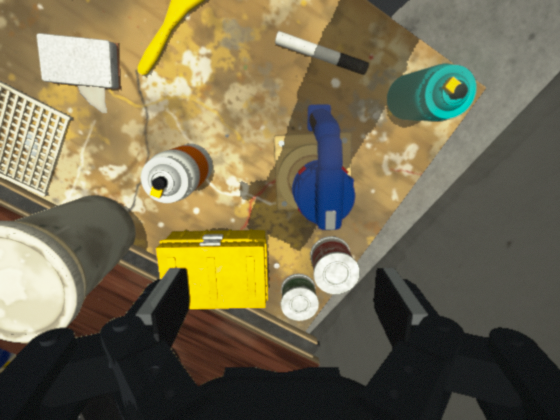

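The wrist view shows the handle's spine at about (327,190) with its white front mark at (331,218). The can is at (170,175) with its nozzle at (157,193), and both are clear to approach.

```bash
cat >> h.py <<'E'
def meas(c,hb,cb):
    W=world(c);hsv=cv2.cvtColor(c['pixels'],cv2.COLOR_RGB2HSV);H,S,V=[hsv[...,i].astype(int) for i in range(3)]
    def sel(b,m=True):
        k=np.zeros((420,560),bool);k[b[2]:b[3],b[0]:b[1]]=1;return W[k&m&(c['range_z']>0)]
    if hb:
        A=sel(hb);
        for lo in(196,200):
            T=A[(A[:,2]>lo)&(A[:,2]<215)];print('top',lo,len(T),cv2.minAreaRect(T[:,:2].astype(np.float32)),T.mean(0))
        # centreline fit
        T=A[(A[:,2]>198)&(A[:,2]<215)]; l=cv2.fitLine(T[:,:2].astype(np.float32),cv2.DIST_L2,0,.01,.01).ravel();print('line',l,np.degrees(np.arctan2(l[1],l[0])))
        d=l[:2]*np.sign(l[0]);n=np.array([-d[1],d[0]]);s=T[:,:2]@d;t=T[:,:2]@n
        print('s',np.percentile(s,[0,1,99,100]),'t',np.percentile(t,[1,99]));
        sc=s.max()-27;tc=np.percentile(t,[1,99]).mean();print('origin est',sc*d+tc*n)
    if cb:
        A=sel(cb)
        for z0,z1 in((124,130),(112,130),(134,153)):
            T=A[(A[:,2]>z0)&(A[:,2]<z1)];(x,y),r=cv2.minEnclosingCircle(T[:,:2].astype(np.float32));print('can',z0,len(T),(x,y),r,T.mean(0))
        T=A[(A[:,2]>124)&(A[:,2]<130)];cx=np.array(cv2.minEnclosingCircle(T[:,:2].astype(np.float32))[0])
        Y=sel(cb,(H>18)&(H<36)&(S>130)&(V>80));Y=Y[(Y[:,2]>135)];v=Y[:,:2].mean(0)-cx;print('noz',len(Y),Y.mean(0),v,np.degrees(np.arctan2(v[1],v[0])))
        far=Y[np.argmax(np.linalg.norm(Y[:,:2]-cx,axis=1))];print('far',far)
E
python3 - <<'E'
from h import *
meas(pickle.load(open('w0.pkl','rb')),(290,360,95,235),(135,215,140,210))
E
```

```text
top 196 1945 ((479.6335144042969, -101.86833190917969), (85.98719787597656, 26.285776138305664), 8.607263565063477) [ 481.21895173 -102.39949644  202.70458879]
top 200 1641 ((484.16851806640625, -101.31594848632812), (76.73059844970703, 25.137550354003906), 8.185018539428711) [ 485.32359897 -101.48401889  203.55330666]
line [ 9.9005419e-01  1.4068660e-01  4.8339377e+02 -1.0193553e+02] 8.087579
s [422.16164817 426.05975484 501.78876306 503.44999986] t [-180.88380825 -155.9072638 ]
origin est [495.40231442 -99.69057483]
can 124 886 (512.2713012695312, -293.2964172363281) 29.24832534790039 [ 509.74982998 -291.32889644  127.3573353 ]
can 112 1036 (511.97381591796875, -293.0069580078125) 29.568470001220703 [ 508.05340771 -289.0861416   125.43147335]
can 134 658 (512.0037841796875, -292.6971435546875) 17.61145782470703 [ 511.75732768 -291.17768014  141.69922936]
noz 104 [ 522.58603192 -295.01512554  148.72154005] [10.31473065 -1.7187083 ] -9.46008753197083
far [ 527.02867981 -300.71964994  148.81855882]
```

Run:
```python
from h import *
o=bot.get_obs();print(o['position'],rel([490,-102,275],98.1,o['position'],o['orientation']))
```

```text
[ 486.91769375 -149.61919281  389.11551577] (array([ -9.7,  46.7, 114.1]), array([ 0.04, -0.09, -0.27]))
```

Call:
{"op": "arm_command", "data": {
  "series": [
    [[-5, 24, 48], [0, 0, 0], 1],
    [[-10, 47, 100], [0, 0, 0], 1],
    [[-10, 47, 114], [0, 0, 0], 1],
    [[-10, 47, 114], [0, 0, 0], 1],
    [[-10, 47, 114], [0, 0, 0], 1]
  ]
}}

```text
t: 2.4
position: [490.7, -100.5, 277.8]
orientation: [-0.07, 0.998, -0.0, 0.001]
force: [0.1, -0.4, 0.5]
finger_gap: 85.6
finger_force: 0.0
```

Run:
```python
from h import *
snap('wrist','w1');c=snap('wrist','w1');o=c['obs'];print(o['t'],o['position'],bot.get_obs()['position'])
W=world(c);k=(W[...,2]>185)&(W[...,2]<215)&(c['range_z']>0);k[300:]=0
v,u=np.where(k);print(u.min(),u.max(),v.min(),v.max())
meas(c,(180,400,0,320),None)
```

```text
2.45 [ 490.78496699 -100.59251456  277.79449688] [ 490.73632678 -100.65742459  277.63131269]
261 301 130 272
top 196 4317 ((480.2263488769531, -101.32854461669922), (85.19123840332031, 26.909385681152344), 7.904697418212891) [ 480.21965227 -101.54017637  202.76633723]
top 200 3664 ((483.99456787109375, -100.79080963134766), (77.48512268066406, 25.440706253051758), 8.35790729522705) [ 484.39487663 -100.9472391   203.58154884]
line [ 9.88913178e-01  1.48494914e-01  4.82432892e+02 -1.01193794e+02] 8.539714
s [421.43025095 424.6078635  500.03333874 502.42258581] t [-184.26245089 -159.08393156]
origin est [495.64425624 -99.17204511]
```

View pics/w1.png

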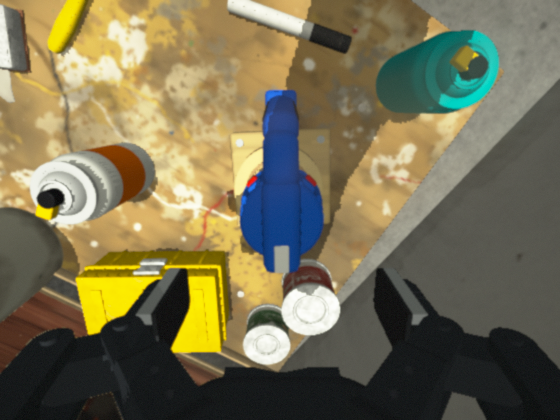

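The handle's spine is centred at about (281,200), with the white front mark at (281,257) pointing down in the image and the red tabs visible at (251,182) and (312,182). The can's nozzle is at (45,213).

Run:
```python
from h import *
c=pickle.load(open('w1.pkl','rb'));W=world(c);hsv=cv2.cvtColor(c['pixels'],cv2.COLOR_RGB2HSV)
k=(hsv[...,0]>100)&(hsv[...,0]<130)&(hsv[...,1]>120);k[320:]=0
for lo,hi in((158,176),(162,172),(140,176)):
    m=k&(W[...,2]>lo)&(W[...,2]<hi);m[:165]=0
    P=W[m];print(lo,len(P),cv2.minEnclosingCircle(P[:,:2].astype(np.float32)),P[:,2].mean())
b=k.copy();v,u=np.where(b);print(u.min(),u.max())
# tape ring top z=42 and foot
w=W[...,2];m=(w>36)&(w<46)&(c['range_z']>0);m[:,:200]=0;m[:,360:]=0;m[280:]=0;P=W[m];print('tape',len(P),cv2.minEnclosingCircle(P[:,:2].astype(np.float32)),P.mean(0))
m=(w>13)&(w<22)&(c['range_z']>0);m[:,:200]=0;m[:,360:]=0;m[280:]=0;P=W[m];print('foot',len(P),cv2.minAreaRect(P[:,:2].astype(np.float32)))
m=(w>66)&(w<75);m[:,:270]=0;m[:,360:]=0;m[350:]=0
```

```text
158 2358 ((494.3070373535156, -99.46456909179688), 34.55845260620117) 169.29763249437616
162 2333 ((494.4806213378906, -99.60521697998047), 34.493194580078125) 169.38370799326225
140 2579 ((494.15863037109375, -99.50653076171875), 34.70513153076172) 167.54368272908812
240 322
tape 1319 ((552.379638671875, -105.11331176757812), 99.62421417236328) [ 498.90051248 -108.43124314   41.15654086]
foot 4528 ((472.41357421875, -119.45367431640625), (331.39141845703125, 175.9786376953125), 6.163035869598389)
```

Run:
```python
from h import *
o=bot.get_obs();print(o['position'],rel([494.7,-99.5,192],98.3,o['position'],o['orientation']))
```

```text
[ 490.73632678 -100.65742459  277.63131269] (array([-3.9,  0.7, 85.6]), array([-0.06,  0.14, -0.32]))
```

Call:
{"op": "arm_command", "data": {
  "series": [
    [[-4, 1, 40], [0, 0, -0.3], 1],
    [[-4, 1, 70], [0, 0, -0.3], 1],
    [[-4, 1, 84], [0, 0, -0.3], 1],
    [[-4, 1, 84], [0, 0, -0.3], 1],
    [[-4, 1, 84], [0, 0, -0.3], 1]
  ]
}}

```text
t: 3.12
position: [494.5, -98.8, 193.3]
orientation: [-0.072, 0.997, -0.0, 0.001]
force: [0.3, -0.1, -0.1]
finger_gap: 85.3
finger_force: 0.0
```

Run:
```python
from h import *
o=bot.get_obs();print(o['position'],o['force'],rel([494.7,-99.5,192],98.3,o['position'],o['orientation']))
```

```text
[494.51456196 -98.84717375 193.29661021] [ 0.29394946 -0.05981551 -0.11609366] (array([-0.1, -0.7,  1.3]), array([-0.04,  0.1 , -0.  ]))
```

Aligned to within about 1 mm. I'll drop 1 mm and close.

Call:
{"op": "arm_command", "data": {
  "series": [
    [[0, -0.7, 1], [0, 0, 0], 0.5],
    [[0, -0.7, 1], [0, 0, 0], 0.25],
    [[0, -0.7, 1], [0, 0, 0], 0.1],
    [[0, -0.7, 1], [0, 0, 0], 0],
    [[0, -0.7, 1], [0, 0, 0], 0]
  ],
  "squeeze": 70
}}

```text
t: 3.75
position: [494.1, -99.3, 191.3]
orientation: [-0.072, 0.997, -0.0, 0.0]
force: [-0.4, -0.3, 4.6]
finger_gap: 25.0
finger_force: 68.8
```

Call:
{"op": "arm_command", "data": {
  "series": [
    [[0, 0, 0], [0, 0, 0], 0],
    [[0, 0, 0], [0, 0, 0], 0],
    [[0, 0, 0], [0, 0, 0], 0]
  ]
}}

```text
t: 4.12
position: [494.1, -99.3, 191.4]
orientation: [-0.072, 0.997, -0.0, 0.0]
force: [0.6, -0.9, 4.7]
finger_gap: 25.2
finger_force: 69.0
```

Call:
{"op": "arm_command", "data": {
  "series": [
    [[0, 0, -8], [0, 0, 0], 0],
    [[0, 0, -24], [0, 0, 0], 0],
    [[0, 0, -44], [0, 0, 0], 0],
    [[0, 0, -70], [0, 0, 0], 0],
    [[0, 0, -100], [0, 0, 0], 0]
  ]
}}

```text
t: 4.75
position: [493.4, -99.2, 291.6]
orientation: [-0.072, 0.997, 0.0, -0.001]
force: [0.5, 0.3, -1.2]
finger_gap: 25.1
finger_force: 68.7
```

Call:
{"op": "arm_command", "data": {
  "series": [
    [[0, 0, -30], [0, 0, 0], 0],
    [[0, 0, -50], [0, 0, 0], 0],
    [[0, 0, -50], [0, 0, 0], 0],
    [[0, 0, -50], [0, 0, 0], 0]
  ]
}}

```text
t: 5.25
position: [493.6, -99.2, 340.1]
orientation: [-0.072, 0.997, 0.0, -0.001]
force: [-0.7, 0.6, -2.3]
finger_gap: 24.7
finger_force: 68.7
```

Run:
```python
from h import *
c=snap('wrist','w2');o=c['obs'];print(o['t'],o['position'],o['force'],o['orientation'])
c=snap('side','d2')
cv2.imwrite('pics/mix2.png',np.hstack([pickle.load(open('w2.pkl','rb'))['pixels'][:,:400],c['pixels'][100:,120:400].copy() if 0 else cv2.resize(c['pixels'][100:310,140:340],(400,420))])[:,:,::-1])
```

```text
5.25 [493.60397187 -99.19659165 340.0696776 ] [-0.66366807  0.58108361 -2.28880328] [-7.24871424e-02  9.97369119e-01  1.43270182e-04 -6.58158750e-04]
```

View pics/mix2.png

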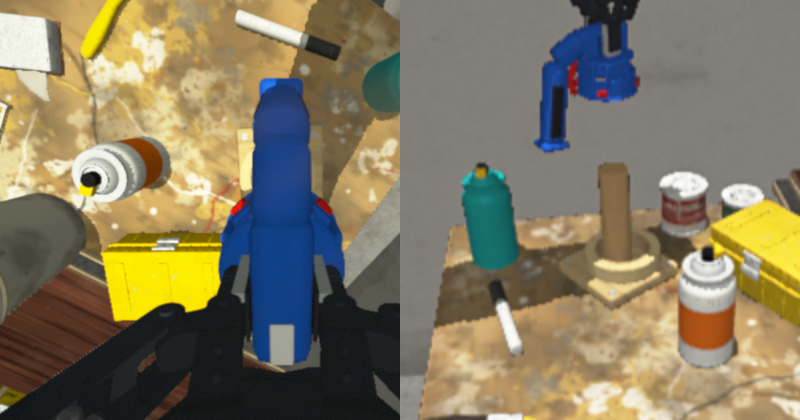

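The handle is off the post and hanging upright in the gripper. The can at about (100,178) stands untouched, with its nozzle at (88,189).

Run:
```python
from h import *
for f,bx in(('w0',(135,215,140,210)),('w1',(25,110,165,230)),('w2',(65,140,135,210)),('d2',(270,315,215,290)),('s0',(305,345,200,280))):
    c=pickle.load(open(f+'.pkl','rb'));W=world(c);hsv=cv2.cvtColor(c['pixels'],cv2.COLOR_RGB2HSV).astype(int)
    k=np.zeros((420,560),bool);k[bx[2]:bx[3],bx[0]:bx[1]]=1
    # rim: bright seam
    P=W[k&(W[...,2]>122)&(W[...,2]<131)];cc=np.array(cv2.minEnclosingCircle(P[:,:2].astype(np.float32))[0])
    hi=k&(W[...,2]>142)&(W[...,2]<156)
    y=W[hi&(hsv[...,1]>130)&(hsv[...,2]>90)];b=W[hi&(hsv[...,2]<60)]
    # full-colour yellow raw pixels, ray cast onto z=144.5 instead of depth
    a=y[:,:2].mean(0)-cc; a2=y[:,:2].mean(0)-b[:,:2].mean(0)
    far=y[np.argsort(-np.linalg.norm(y[:,:2]-cc,axis=1))[:5]].mean(0)
    print(f,'rim',cc.round(1),cv2.minEnclosingCircle(P[:,:2].astype(np.float32))[1],'blk',b.mean(0).round(1),len(b),'yel',y.mean(0).round(1),len(y),'far',far.round(1),'ang',np.degrees(np.arctan2([a[1],a2[1],(far[:2]-cc)[1]],[a[0],a2[0],(far[:2]-cc)[0]])).round(1))
c=pickle.load(open('w2.pkl','rb'));o=c['obs'];W=world(c);k=(W[...,2]>338)&(W[...,2]<360);k[:,:250]=0;k[:,313:]=0;k[:190]=0
hsv=cv2.cvtColor(c['pixels'],cv2.COLOR_RGB2HSV);k&=(hsv[...,0]>100)&(hsv[...,1]>120)&(hsv[...,0]<130)
T=W[k]-o['position'];print(len(T));T=R.from_quat(o['orientation']).inv().apply(T)
l=cv2.fitLine(T[:,:2].astype(np.float32),cv2.DIST_L2,0,.01,.01).ravel();print(l,T.min(0),T.max(0), np.percentile(T,[2,50,98],axis=0))
```

```text
w0 rim [ 512.3 -293.3] 29.24832534790039 blk [ 510.9 -291.2  148.7] 130 yel [ 522.8 -295.1  148.7] 100 far [ 527.4 -297.3  148.4] ang [ -9.9 -18.5 -15. ]
w1 rim [ 512.1 -292.8] 29.676271438598633 blk [ 511.  -290.5  148.1] 324 yel [ 523.2 -294.1  148.2] 235 far [ 528.7 -296.   147.8] ang [ -6.3 -16.4 -10.7]
w2 rim [ 512.8 -293.2] 29.467609405517578 blk [ 511.  -290.6  148.3] 196 yel [ 523.2 -294.5  148.4] 151 far [ 527.7 -299.   148.5] ang [ -7.  -17.6 -21.3]
d2 rim [ 512.2 -297.3] 29.85030174255371 blk [ 509.2 -298.5  147.7] 23 yel [ 521.9 -300.4  147.8] 32 far [ 526.1 -303.8  147.8] ang [-17.8  -8.3 -25.1]
s0 rim [ 510.7 -294.7] 31.020366668701172 blk [ 507.7 -297.7  147.3] 40 yel [ 521.3 -301.2  147.7] 25 far [ 524.9 -303.1  147.4] ang [-31.6 -14.4 -30.8]
9407
[ 9.9999416e-01 -3.4108975e-03  1.6654087e+01  8.9027232e-01] [-28.32922926 -11.95114277 -14.85164461] [48.06716175 13.99716985  1.57923916] [[-22.79019512 -11.11914935 -13.81352134]
 [ 18.27562762   0.79838105 -12.01543848]
 [ 46.45451086  12.81730369  -5.67916321]]
```

Run:
```python
from h import *
o=bot.get_obs();print(o['position'],rel([600,-235,345],73,o['position'],o['orientation']))
```

```text
[493.44495036 -99.16462599 339.91897329] (array([ -85.8, -149.8,   -5.3]), array([ 1.000e-02, -1.100e-01,  2.531e+01]))
```

Call:
{"op": "arm_command", "data": {
  "series": [
    [[-18, -30, -2], [0, 0, 5], 0],
    [[-40, -67, -4], [0, 0, 11], 0],
    [[-62, -105, -5], [0, 0, 17], 0],
    [[-79, -137, -5], [0, 0, 22], 0],
    [[-86, -150, -5], [0, 0, 25.3], 0]
  ]
}}

```text
t: 5.98
position: [601.4, -236.9, 343.9]
orientation: [0.149, 0.989, 0.0, -0.001]
force: [0.1, -0.9, -1.2]
finger_gap: 25.0
finger_force: 69.0
```

Call:
{"op": "arm_command", "data": {
  "series": [
    [[0, 0, 0], [0, 0, 0], 0],
    [[0, 0, 0], [0, 0, 0], 0],
    [[0, 0, 0], [0, 0, 0], 0]
  ]
}}

```text
t: 6.35
position: [600.3, -234.5, 346.4]
orientation: [0.147, 0.989, -0.0, 0.0]
force: [-0.1, 0.3, -1.2]
finger_gap: 25.1
finger_force: 69.0
```

Run:
```python
from h import *
c=snap('wrist','w3');o=c['obs'];print(o['t'],o['position'],o['force'],o['orientation'])
W=world(c);hsv=cv2.cvtColor(c['pixels'],cv2.COLOR_RGB2HSV).astype(int)
ok=(np.linalg.norm(W[...,:2]-[512.5,-294],axis=-1)<38)&(c['range_z']>0)
P=W[ok&(W[...,2]>123)&(W[...,2]<131)];cc,r=cv2.minEnclosingCircle(P[:,:2].astype(np.float32));cc=np.array(cc);print('rim',cc,r,P[:,2].mean())
P=W[ok&(W[...,2]>60)&(W[...,2]<131)];print('body',cv2.minEnclosingCircle(P[:,:2].astype(np.float32)))
hi=ok&(W[...,2]>138)&(W[...,2]<156)
y=W[hi&(hsv[...,1]>130)&(hsv[...,2]>90)];b=W[hi&(hsv[...,2]<60)]
far=y[np.argsort(-np.linalg.norm(y[:,:2]-cc,axis=1))[:8]].mean(0)
for p in(y.mean(0),far):print(p,np.degrees(np.arctan2(p[1]-cc[1],p[0]-cc[0])))
print('blk',b.mean(0),len(b),len(y));v=y.mean(0)-b.mean(0);print(np.degrees(np.arctan2(v[1],v[0])))
v,u=np.where(ok);print(u.min(),u.max(),v.min(),v.max())
```

```text
6.35 [ 600.25576778 -234.51972534  346.42164768] [-0.08348201  0.29129214 -1.17759548] [ 1.47037590e-01  9.89130899e-01 -3.88070817e-05  1.05334423e-04]
rim [ 512.61682129 -293.28460693] 29.131839752197266 127.4182763373975
body ((512.6571655273438, -293.17169189453125), 32.97831344604492)
[ 523.43772748 -295.13217943  148.77365209] -9.689304668712634
[ 528.80254949 -294.8977096   148.7204413 ] -5.691420461040532
blk [ 512.27823419 -291.91031408  149.18280375] 163 162
-16.103995824610507
174 249 88 149
```

View pics/w3.png

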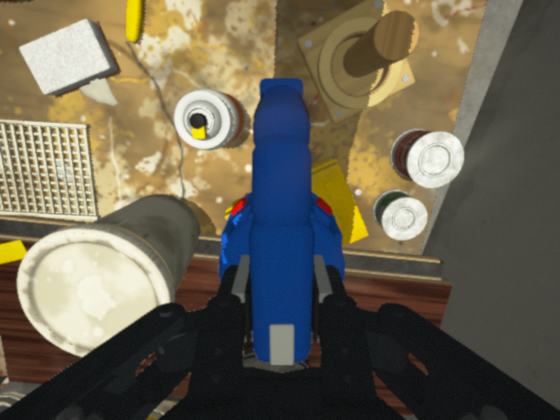

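Wrist view: the can is clear at about (208,118), with button (198,121) and nozzle (200,132) pointing down the image, near the handle's heading. The can is at about (512.4,-294.2) with its nozzle at about -14°. I'll hover above it.

Run:
```python
from h import *
o=bot.get_obs();print(o['position'],rel([512,-294.1,346],76,o['position'],o['orientation']))
```

```text
[ 600.33450357 -234.56510946  346.5108755 ] (array([ 67.2, -82.7,   0.5]), array([-0.  ,  0.03, -2.92]))
```

Call:
{"op": "arm_command", "data": {
  "series": [
    [[15, -18, 0], [0, 0, -1], 0],
    [[34, -42, 0], [0, 0, -2], 0],
    [[55, -68, 0], [0, 0, -2.9], 0],
    [[67, -82.7, 30], [0, 0, -2.9], 0],
    [[67, -82.7, 75], [0, 0, -2.9], 0]
  ]
}}

```text
t: 7.02
position: [511.8, -295.5, 272.2]
orientation: [0.123, 0.992, -0.001, 0.002]
force: [1.2, -0.1, -1.9]
finger_gap: 25.2
finger_force: 69.1
```

Call:
{"op": "arm_command", "data": {
  "series": [
    [[0, 0, 25], [0, 0, 0], 0],
    [[0, 0, 40], [0, 0, 0], 0],
    [[0, 0, 40], [0, 0, 0], 0],
    [[0, 0, 40], [0, 0, 0], 0]
  ]
}}

```text
t: 7.52
position: [513.0, -294.9, 232.3]
orientation: [0.122, 0.992, -0.0, 0.001]
force: [-1.0, -0.2, -1.2]
finger_gap: 25.0
finger_force: 69.1
```

Run:
```python
from h import *
a=snap('scene','s4');b=snap('side','d4');o=bot.get_obs();print(o['t'],o['position'],o['force'],rel([512,-294.1,230],76,o['position'],o['orientation']))
def crop(c,p,h=55,w=50):
    return cv2.resize(c['pixels'][p[1]-h:p[1]+h,p[0]-w:p[0]+w],(400,440),interpolation=cv2.INTER_CUBIC)
cv2.imwrite('pics/mix4.png',np.hstack([crop(a,(325,215)),crop(b,(293,235))])[:,:,::-1])
# vertical axes: left/right silhouette of the handle skirt and the rim, white/blue
for c,n in((a,'s'),(b,'d')):
    W=world(c);d=np.linalg.norm(W[...,:2]-[512,-295],axis=-1);hsv=cv2.cvtColor(c['pixels'],cv2.COLOR_RGB2HSV).astype(int)
    blue=(hsv[...,0]>100)&(hsv[...,0]<130)&(hsv[...,1]>120)
    k=blue&(d<40)&(W[...,2]>165)&(W[...,2]<188);P=W[k];
    def circ(P,r):
        from scipy.optimize import least_squares
        s=least_squares(lambda q:np.hypot(P[:,0]-q[0],P[:,1]-q[1])-r,[512,-295],loss='soft_l1');return s.x.round(1),len(P)
    print(n,'skirt',circ(P,35.5),P[:,2].min() if len(P) else 0)
    k=(d<40)&(W[...,2]>25)&(W[...,2]<100);print('can body',circ(W[k],33))
```

```text
7.625 [ 513.01445673 -294.98807528  232.24237453] [-0.65515181 -0.61547462 -1.07293073] (array([1.2, 0.6, 2.2]), array([-0.04,  0.11, -0.08]))
s skirt (array([ 515.5, -296.6]), 321) 165.43246669430255
can body (array([ 511.4, -295.7]), 979)
d skirt (array([ 516.8, -296. ]), 265) 165.5920296985248
can body (array([ 513. , -295.2]), 704)
```

View pics/mix4.png

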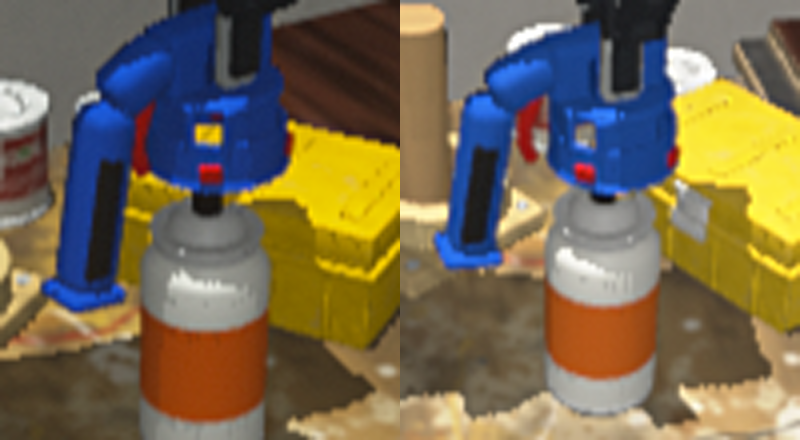

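Both views show the skirt about 2 px (4 mm) to the right (+x) of the can axis. In the scene crop the skirt centre is at about 218 and the rim at about 209. I'll check by silhouettes.

Run:
```python
from h import *
from scipy.optimize import least_squares
for n in('s4','d4','s0','d0'):
    c=pickle.load(open(n+'.pkl','rb'));W=world(c);hsv=cv2.cvtColor(c['pixels'],cv2.COLOR_RGB2HSV).astype(int)
    blue=(hsv[...,0]>100)&(hsv[...,0]<130)&(hsv[...,1]>120)
    zo,ctr=(166,[514,-295]) if n[1]=='4' else (125,[492,-102])
    d=np.linalg.norm(W[...,:2]-ctr,axis=-1)
    for lo,hi,r in((1,6,37),(8,22,35),(24,39,35)):
        P=W[blue&(d<42)&(W[...,2]>zo+lo)&(W[...,2]<zo+hi)]
        f=lambda q:np.hypot(P[:,0]-q[0],P[:,1]-q[1])-(q[2] if len(q)>2 else r)
        print(n,lo,len(P),least_squares(f,ctr,loss='soft_l1').x.round(1),least_squares(f,ctr+[r],loss='soft_l1').x.round(1))
    # sideways: camera image-right direction
    Rm=R.from_quat(c['rotation']).as_matrix();e=Rm[:,0];P=W[blue&(d<42)&(W[...,2]>zo+8)&(W[...,2]<zo+36)]@e
    print('  skirt lateral',np.percentile(P,[1,99]).round(1),np.percentile(P,[1,99]).mean().round(1),'e',e.round(2))
    if n[1]=='4':
        Q=W[(np.linalg.norm(W[...,:2]-[512,-295],axis=-1)<40)&(W[...,2]>20)&(W[...,2]<100)]@e;print('  can lateral',np.percentile(Q,[1,99]).round(1),np.percentile(Q,[1,99]).mean().round(1))
        print('  TCP lateral',np.array([513,-295,200])@e)
    else:
        Q=W[(d<30)&(W[...,2]>60)&(W[...,2]<115)&~blue&(c['range_z']>0)]
        if len(Q)>20: print('  dowel',len(Q),least_squares(lambda q:np.hypot(Q[:,0]-q[0],Q[:,1]-q[1])-20,ctr,loss='soft_l1').x)
```

```text
s4 1 84 [ 516.6 -295.8] [ 513.3 -298.4   33.4]
s4 8 200 [ 515.1 -296.9] [ 514.1 -297.6   34. ]
s4 24 170 [ 516.3 -294.8] [ 509.7 -299.4   28.7]
  skirt lateral [518.6 583.1] 550.8 e [ 0.63 -0.78 -0.02]
  can lateral [517.2 581.3] 549.3
  TCP lateral 548.28503871463
d4 1 70 [ 518.3 -295.7] [ 515.6 -298.3   33.9]
d4 8 166 [ 516.3 -296. ] [ 514.2 -299.1   31.8]
d4 24 134 [ 517.3 -294. ] [ 513.1 -298.1   30.1]
  skirt lateral [561.4 624.9] 593.2 e [ 0.85 -0.52 -0.01]
  can lateral [558.3 622.6] 590.4
  TCP lateral 589.96937966021
s0 1 60 [497.6 -99.8] [ 496.5 -101.8   35.1]
s0 8 148 [ 496.3 -101. ] [ 495.9 -101.5   34.5]
s0 24 118 [496.2 -99.2] [ 491.2 -107.4   27.3]
  skirt lateral [367.1 420.3] 393.7 e [ 0.63 -0.78 -0.02]
  dowel 370 [ 496.07003625 -101.49290844]
d0 1 48 [498.7 -99.6] [ 497.4 -101.4   35.2]
d0 8 111 [ 497.6 -100.6] [ 496.6 -102.5   33.2]
d0 24 103 [498.3 -98.2] [ 494.5 -104.1   29.6]
  skirt lateral [444.1 508.8] 476.4 e [ 0.85 -0.52 -0.01]
  dowel 244 [ 497.94604965 -100.63845071]
```

Call:
{"op": "arm_command", "data": {
  "series": [
    [[3.5, 0.2, 0], [0, 0, 0], 0],
    [[3.5, 0.2, 0], [0, 0, 0], 0],
    [[3.5, 0.2, 0], [0, 0, 0], 0]
  ]
}}

```text
t: 8.0
position: [509.1, -293.8, 231.2]
orientation: [0.123, 0.992, -0.0, 0.0]
force: [0.4, -0.3, -1.5]
finger_gap: 25.4
finger_force: 69.1
```

```bash
cat > chk.py <<'E'
from h import *
from scipy.optimize import least_squares
def chk(tag,zo):
    for n in('scene','side'):
        c=snap(n,n[:2]+tag);W=world(c);hsv=cv2.cvtColor(c['pixels'],cv2.COLOR_RGB2HSV).astype(int)
        blue=(hsv[...,0]>100)&(hsv[...,0]<130)&(hsv[...,1]>120);d=np.linalg.norm(W[...,:2]-[512,-295],axis=-1)
        fit=lambda P,r:least_squares(lambda q:np.hypot(P[:,0]-q[0],P[:,1]-q[1])-r,[512,-295],loss='soft_l1').x
        s=fit(W[blue&(d<44)&(W[...,2]>zo+8)&(W[...,2]<zo+22)],35);k=fit(W[(d<44)&(W[...,2]>25)&(W[...,2]<100)],33)
        print(n,'handle',s.round(1),'can',k.round(1),'diff',(s-k).round(1))
    o=bot.get_obs();print(o['t'],o['position'].round(1),o['force'].round(1),o['orientation'].round(4),o['joint_positions'].round(2))
E
python3 -c "from chk import *;chk('5',166)"
```

```text
scene handle [ 511.5 -295.7] can [ 511.6 -295.6] diff [-0. -0.]
side handle [ 512.1 -294.7] can [ 513.1 -295.2] diff [-1.   0.5]
8.1 [ 509.1 -293.8  231.1] [ 1.1  0.4 -1.8] [ 1.226e-01  9.925e-01 -1.000e-04  0.000e+00] [-0.52  0.35  0.1   1.32 -0.   -0.28]
```

Call:
{"op": "arm_command", "data": {
  "series": [
    [[-0.4, 0, 10], [0, 0, 0], 0],
    [[-0.4, 0, 20], [0, 0, 0], 0],
    [[-0.4, 0, 29], [0, 0, 0], 0],
    [[-0.4, 0, 37], [0, 0, 0], 0],
    [[-0.4, 0, 40], [0, 0, 0], 0]
  ]
}}

```text
t: 8.72
position: [509.2, -293.7, 190.3]
orientation: [0.123, 0.992, 0.0, -0.0]
force: [0.9, -0.2, -2.3]
finger_gap: 25.1
finger_force: 69.1
```

```bash
python3 -c "from chk import *;chk('6',125)"
```

```text
scene handle [ 511.7 -295.4] can [ 511.5 -295.6] diff [0.3 0.2]
side handle [ 512.6 -295.1] can [ 513.  -295.1] diff [-0.4 -0. ]
8.825 [ 509.3 -293.8  190.7] [ 0.2 -0.5 -0.7] [ 1.227e-01  9.924e-01  0.000e+00 -2.000e-04] [-0.52  0.37  0.02  1.22 -0.   -0.28]
```

Centred, with no contact yet. I'll press slowly.

Call:
{"op": "arm_command", "data": {
  "series": [
    [[0, 0, 1.5], [0, 0, 0], 0],
    [[0, 0, 2.5], [0, 0, 0], 0],
    [[0, 0, 3.5], [0, 0, 0], 0],
    [[0, 0, 4.5], [0, 0, 0], 0],
    [[0, 0, 4.5], [0, 0, 0], 0]
  ],
  "squeeze": 100
}}

```text
t: 9.45
position: [509.5, -293.7, 186.8]
orientation: [0.123, 0.992, -0.0, 0.0]
force: [-0.9, 1.6, 2.9]
finger_gap: 24.5
finger_force: 101.2
```

Call:
{"op": "arm_command", "data": {
  "series": [
    [[0, 0, 1], [0, 0, 0], 0],
    [[0, 0, 2], [0, 0, 0], 0],
    [[0, 0, 3], [0, 0, 0], 0],
    [[0, 0, 3.5], [0, 0, 0], 0],
    [[0, 0, 3.5], [0, 0, 0], 0]
  ]
}}

```text
t: 10.07
position: [510.1, -294.2, 185.1]
orientation: [0.123, 0.992, -0.001, 0.002]
force: [-1.7, 2.2, 15.7]
finger_gap: 25.1
finger_force: 102.9
```

Call:
{"op": "arm_command", "data": {
  "series": [
    [[0, 0, 0.7], [0, 0, 0], 0],
    [[0, 0, 1.2], [0, 0, 0], 0],
    [[0, 0, 1.2], [0, 0, 0], 0]
  ]
}}

```text
t: 10.45
position: [509.3, -293.8, 181.3]
orientation: [0.123, 0.992, 0.0, -0.0]
force: [-0.6, -0.1, -0.7]
finger_gap: 24.7
finger_force: 100.1
```

Call:
{"op": "arm_command", "data": {
  "series": [
    [[0, 0, 0.7], [0, 0, 0], 0],
    [[0, 0, 1.4], [0, 0, 0], 0],
    [[0, 0, 2], [0, 0, 0], 0],
    [[0, 0, 2], [0, 0, 0], 0]
  ]
}}

```text
t: 10.95
position: [509.5, -293.9, 180.5]
orientation: [0.123, 0.992, -0.0, 0.0]
force: [-1.2, -0.2, 5.6]
finger_gap: 24.9
finger_force: 101.7
```

Call:
{"op": "arm_command", "data": {
  "series": [
    [[0, 0, 1], [0, 0, 0], 0],
    [[0, 0, 1.5], [0, 0, 0], 0],
    [[0, 0, 1.5], [0, 0, 0], 0],
    [[0, 0, 1.5], [0, 0, 0], 0]
  ]
}}

```text
t: 11.45
position: [509.6, -294.0, 180.4]
orientation: [0.123, 0.992, -0.001, 0.001]
force: [-4.5, 2.3, 17.2]
finger_gap: 24.9
finger_force: 103.2
```

Run:
```python
from chk import *
chk('7',114)
a=pickle.load(open('sc7.pkl','rb'));b=pickle.load(open('si7.pkl','rb'))
f=lambda c,x,y:cv2.resize(c['pixels'][y-55:y+55,x-50:x+50],(400,440),interpolation=cv2.INTER_CUBIC)
cv2.imwrite('pics/mix7.png',np.hstack([f(a,325,230),f(b,293,245)])[:,:,::-1])
```

```text
scene handle [ 511.9 -295.9] can [ 511.7 -295.9] diff [ 0.2 -0. ]
side handle [ 512.6 -294.9] can [ 513.3 -295.3] diff [-0.6  0.4]
11.55 [ 509.6 -293.9  180.4] [-4.5  3.1 16.6] [ 1.227e-01  9.924e-01 -5.000e-04  1.000e-03] [-0.52  0.37  0.    1.2  -0.   -0.28]
```

View pics/mix7.png

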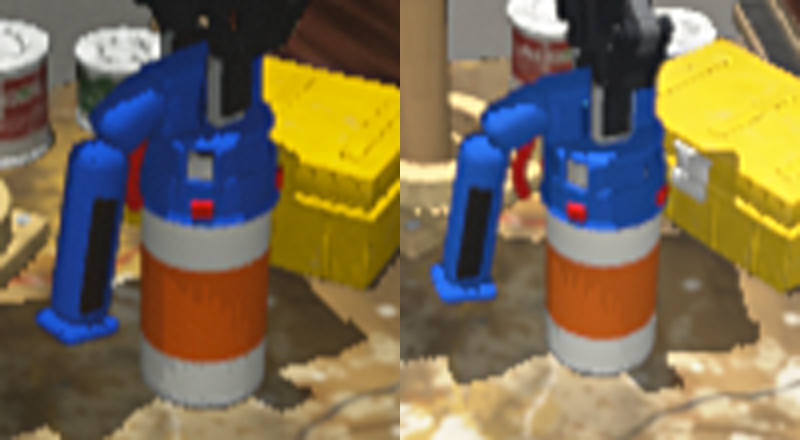

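The handle is seated level on the standing can, with the skirt over the rim at about (205,200). The hard stop at z 180.4 confirms the ledge is home. I'll ease the push slightly and hand in.

Call:
{"op": "arm_command", "data": {
  "series": [
    [[0, 0, -0.5], [0, 0, 0], 0],
    [[0, 0, -0.5], [0, 0, 0], 0],
    [[0, 0, -0.5], [0, 0, 0], 0]
  ]
}}

```text
t: 11.92
position: [509.6, -293.9, 180.5]
orientation: [0.123, 0.992, -0.0, 0.001]
force: [-3.3, 0.9, 13.2]
finger_gap: 24.8
finger_force: 102.0
```

```bash
python3 -c "
from bench import bot;print(bot.finish_job())"
```

```text
the job is handed in; nothing more can be done
None
```

The spray handle is pressed home on the can, its open front turned to within a few degrees of the nozzle (estimated at -14°); I handed in at about 12 s, still gripping the spine and pushing down at about 13 N, and the tabs' click was judged from force and height, not seen directly.

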